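Empty the spent specimen tray into the waste bin

ROBOT

A 6-joint arm with a two-finger parallel gripper is mounted at the origin on the work surface. World frame = base frame: x ahead of the robot, y to its left, z up, the work surface at z = 0. Lengths are in mm, angles in rad, forces in N, time in s.
With the tool pointing down it reaches from about 325 to 925 mm from the base axis. Payload 3.1 kg.
Tool frame: the origin (TCP) lies midway between the tips of the shut fingers; the grasp point (between the pads) lies 19 mm behind it; z points along the fingers, y is the line along which they close (so a half turn about z gives the same grasp; the last joint's range is limited). The gripper opens to 85 mm and grips with 20 to 120 N. Pads are 22 mm wide; open, the fingers measure 114 mm over their backs; the gripper's body (76 mm by 85 mm) begins 54 mm behind the grasp point. The pads swing forward as they close: fully open they stand 13 mm farther back than shut.
Start: joints at [-1.399, 0.217, 1.613, -0, 1.311, -0.112], TCP at [175.025, -600.005, 231.3] pointing down, gripper open.
Joint ranges: [-2.75, 2.75], [-0.78, 2.1], [0.31, 2.55], [-1.13, 4.27], [0.13, 2.63], [-2.58, 2.58]. Speed limits (rad/s): [2.79, 2.79, 3.14, 3.14, 3.14, 3.14].

INTERFACE

Orientations are given as [roll, pitch, yaw] about the fixed x, y, z axes, in that order (R = Rz(yaw) Ry(pitch) Rx(roll)).
In Python, from cell import robot gives the robot as it stands. The module is installed in compiled form; this text tells all that it offers. Calls block until the motion is done:
- robot.move_ptp(position, orientation): joint-space move of the TCP to a pose.
- robot.move_l(position, attitude=None, feed=150): straight line of the TCP; attitude=None keeps the orientation; feed is the mean speed in mm/s.
- robot.goto_joints(angles): joint-space move.
- robot.grip(opening): opening from 0.0 (shut) to 1.0 (fully open); the grip force is fixed at half the most; returns when the fingers have stopped.
- robot.wait(seconds).
- robot.inverse_kinematics(position, orientation): joint angles nearest the present ones, or None.
- robot.get_state(): the state.
- robot.grab_frame(name): name is "side" or "top" or "wrist"; returns a dict with "image" (384x512x3 uint8, red, green, blue), "z_map" (384x512 float32, mm along the optical axis (not along the pixel's ray), 0 where there is no reading), "K" (3x3 intrinsics, pixels), "R" (3x3) and "t" (3): a world point X has camera coordinates R X + t. Camera axes: x right, y down, z forward; pixel columns grow to the right and rows downward; lengths in mm; the calibration is good to about 2 mm. A picture is of the moment at which its call begins.
A pose or a line that the arm cannot do raises robot.PlanningError and nothing moves.
- robot.job_done(): hands the job in; it is judged then, once.
The state is a dict: "clock": time; "q": joint angles; "qd": joint speeds; "effort": joint torques, N m; "ee_pos": TCP position; "ee_rot": TCP orientation; "wrist_force": force on the tool from outside, world axes, zero at the start; "torque": the same for the moment, N m; "finger_gap": opening from 0.0 (shut) to 1.0 (fully open); "grip_force": force on a finger pad.
Only numpy, scipy, OpenCV 4.12 (cv2) and the standard library are available. Lean on these libraries where they do the work, as an engineer would, in place of code of your own. Each camera call takes 0.05 s, during which the arm holds its last target. There are 200 camera calls.

TASK

Empty the four spent specimen mounts from the steel tray into the grey waste bin: carry the tray level by its handle, hook the strip under its front over a rim of the bin, then tip it steeply over (about 60 degrees) with its weight kept on that rim as the pivot, until all four have slid into the bin. Be gentle: do not shove the bin or press hard on it, and leave the bottle, cup and jar alone. Finally stand the empty tray back upright on the green mat, well within its edges, and let go.

Things in the scene. Friction and masses are not known exactly. Their poses are not given: they have to be found in the camera images.
- tray: Open-fronted steel sample tray, about 0.4 kg, bar handle at its back. Origin: centre of its 150 x 110 mm floor, at the level of its feet. x: to its open front (spout), y: left, z: up. Floor 3 mm thick, underside at z = 14 mm; side and back walls 3 mm thick up to z = 42 mm; no front wall, so only friction holds the load: carry it about level. It slides from about 35 degrees of tipping; 60 empties it.
- tray_handle (a point): Middle of the tray's straight grey bar handle, at tray (-125, 0, 35) mm, half-way up. The bar runs along the tray's x from -78 to -166 mm, 14 mm wide (along y), 20 mm high. Axes as tray. The tray is front-heavy (centre of mass about 105 mm ahead of this point): hold the handle firmly, 80 N or more.
- tray_notch (a point): Pivot corner under the tray, at tray (40, 0, 14) mm: front face of the hook strip meets underside of the floor. The strip (100 mm along y, 4 mm thick, 14 mm deep; it and a like strip at x = -65 mm are the feet) hangs outside a bin wall while the 35 mm of floor ahead of it lie over the rim; tipping forward pivots about this corner. Axes as tray.
- bin: Loose grey steel waste bin, an open box 200 mm (x) by 170 mm (y), 85 mm high, walls 4 mm, about 1.4 kg. Origin: centre of its underside, z up. It stands free on the bench and slides if pushed with more than some 6 N.
- bin_rim (a point): Centre of the bin's mouth at the level of the rim, 85 mm above its underside. Axes as bin; the outer faces of the walls are 100 mm from here along x and 85 mm along y.
- mat: Thin green bench mat, 360 mm (x, its long side) by 260 mm (y), 3 mm thick, fixed. Origin: centre of its underside. The tray starts on it.
- mount0_center (a point): Centre of spent specimen mount 1 of 4: a black resin disc 30 mm across, 16 mm high, about 25 g, lying flat on the tray's floor.
- mount1_center (a point): Centre of spent specimen mount 2 of 4: a black resin disc 30 mm across, 16 mm high, about 25 g, lying flat on the tray's floor.
- mount2_center (a point): Centre of spent specimen mount 3 of 4: a black resin disc 30 mm across, 16 mm high, about 25 g, lying flat on the tray's floor.
- mount3_center (a point): Centre of spent specimen mount 4 of 4: a black resin disc 30 mm across, 16 mm high, about 25 g, lying flat on the tray's floor.
- wash_bottle: White plastic wash bottle, 60 mm across, 150 mm tall. A bystander. Origin: centre of its underside.
- cup: White plastic cup, 72 mm across, 85 mm tall. A bystander. Origin: centre of its underside.
- jar: Amber glass jar with black lid, 60 mm across, 70 mm tall. A bystander. Origin: centre of its underside.
Mind the look-alikes: they are no part of the job. What is shaped like the part that bears mount3_center but blue, pink or red is not meant.

How it is judged (in metres and radians):
On the way, in this order (a step that is already met when the one before it is completed fails the run):
1. the tray, level within 17 degrees and still loaded, is hooked: its pivot corner at the rim (12 mm in height, 8 to 10 mm sideways of a wall outer face), bearing on the bin (over 1 N) (z of tray_notch in the frame of bin between 0.073 and 0.097 m and contact force between tray and bin above 1 N and (x of tray_notch in the frame of bin between 0.092 and 0.11 m or x of tray_notch in the frame of bin between -0.11 and -0.092 m or y of tray_notch in the frame of bin between 0.077 and 0.095 m or y of tray_notch in the frame of bin between -0.095 and -0.077 m) and angle between tray's own z axis and vertical below 0.3 rad and z of each of mount0_center, mount1_center, mount2_center, mount3_center in the frame of bin above 0.085 m), for 0.2 s.
2. the tray is tipped by more than 50 degrees with its pivot corner still at the rim (same tolerances) and bearing on the bin (over 1 N) (z of tray_notch in the frame of bin between 0.073 and 0.097 m and contact force between tray and bin above 1 N and (x of tray_notch in the frame of bin between 0.092 and 0.11 m or x of tray_notch in the frame of bin between -0.11 and -0.092 m or y of tray_notch in the frame of bin between 0.077 and 0.095 m or y of tray_notch in the frame of bin between -0.095 and -0.077 m) and angle between tray's own z axis and vertical above 0.873 rad), for 0.2 s.
At the end, for the whole second after the job is handed in: All four mounts lie inside the bin; the bin stands flat; the tray stands on its feet (within 4 degrees of level) and at rest on the green mat, its centre within 100 mm lengthwise and 80 mm sideways of the mat's centre (x of mount0_center in the frame of bin between -0.1 and 0.1 m and y of mount0_center in the frame of bin between -0.085 and 0.085 m and z of mount0_center in the frame of bin between 0 and 0.075 m and x of mount1_center in the frame of bin between -0.1 and 0.1 m and y of mount1_center in the frame of bin between -0.085 and 0.085 m and z of mount1_center in the frame of bin between 0 and 0.075 m and x of mount2_center in the frame of bin between -0.1 and 0.1 m and y of mount2_center in the frame of bin between -0.085 and 0.085 m and z of mount2_center in the frame of bin between 0 and 0.075 m and x of mount3_center in the frame of bin between -0.1 and 0.1 m and y of mount3_center in the frame of bin between -0.085 and 0.085 m and z of mount3_center in the frame of bin between 0 and 0.075 m and x of tray in the frame of mat between -0.1 and 0.1 m and y of tray in the frame of mat between -0.08 and 0.08 m and angle between each of tray, bin's own z axis and vertical below 0.07 rad and height (world z) of tray below 0.01 m and linear speed of each of tray, bin below 0.02 m/s); the robot touches nothing.
It fails at once if the bin is shoved more than 25 mm from its place (distance of bin from where it was at the start of the episode above 0.025 m).
It fails at once if the tray is pressed on the bin with more than 40 N (contact force between tray and bin above 40 N).
It fails at once if the bottle, cup or jar is moved more than 30 mm or knocked over (distance of any of wash_bottle, cup, jar from where it was at the start of the episode above 0.03 m or angle between any of wash_bottle, cup, jar's own z axis and vertical above 0.5 rad).
It also fails if it takes over 69 s, if anything falls off the work surface, if the arm or the gripper's body presses on something with over 40 N, if the wrist force passes 120 N, or if a joint passes its speed limit or range.

## Working session

There is one attempt and no reset: what is moved stays moved. The work goes in short steps, each a Python script; the robot and the scene stay as the last script left them, time stands still between calls to the robot, and variables do not carry over. Pictures are saved under pics/ and viewed, at most 10 in all, crops included, and the job is handed in when it is done.

```bash
mkdir -p pics; ls; python3 - <<'E'
from cell import robot
import cv2,numpy as np,pickle
fs={}
for n in("top","side"):
    f=robot.grab_frame(n); fs[n]=f
    cv2.imwrite(f"pics/{n}0.png",f["image"][:,:,::-1])
    print(n,f["K"].tolist(),f["R"].round(3).tolist(),f["t"].round(1).tolist(),-f["R"].T@f["t"])
pickle.dump(fs,open("f0.pkl","wb"))
print(robot.get_state())
E
```

```text
pics
top [[382.01160466234415, 0.0, 246.2484927963844], [0.0, 382.01160466234415, 192.02585026177147], [0.0, 0.0, 1.0]] [[-0.017, -1.0, -0.0], [-0.996, 0.017, -0.093], [0.093, -0.001, -0.996]] [45.1, 519.2, 945.3] [430.16371841  37.77697431 989.28689957]
side [[400.84657685415596, 0.0, 257.7741863767571], [0.0, 400.84657685415596, 190.65482883944466], [0.0, 0.0, 1.0]] [[-0.959, -0.285, 0.009], [-0.229, 0.75, -0.621], [0.17, -0.597, -0.784]] [523.8, 150.4, 880.9] [386.81015282 562.26204437 779.22320384]
{'clock': 0.1, 'q': array([-1.39921478e+00,  2.17714838e-01,  1.61479697e+00, -1.58823450e-06,
        1.31130715e+00, -1.12206008e-01]), 'qd': array([ 1.23457983e-03, -2.10270070e-03, -3.11915760e-03,  6.57987662e-05,
        1.32387986e-04, -2.04744110e-03]), 'effort': array([-7.44950594e-04, -3.98076189e+01, -3.04969239e+01, -1.38064474e-04,
        4.27718347e-03, -8.11455777e-06]), 'ee_pos': array([ 174.88497169, -599.25552546,  230.06428046]), 'ee_rot': array([-3.13938017e+00, -2.47756612e-04,  2.83787695e-01]), 'wrist_force': array([ 0.02477591, -0.47318363,  0.95944121]), 'torque': array([-0.03614297,  0.01309537,  0.08932184]), 'grip_force': 0.0, 'finger_gap': 1.0015646693107383}
```

View pics/top0.png

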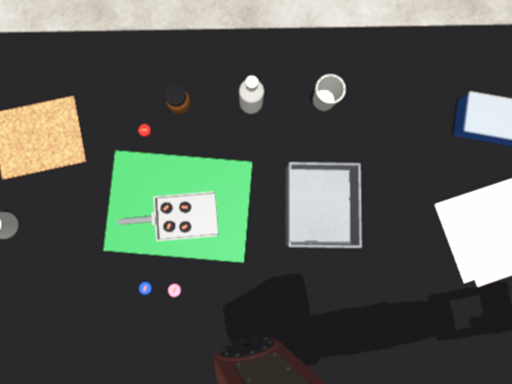

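View pics/side0.png

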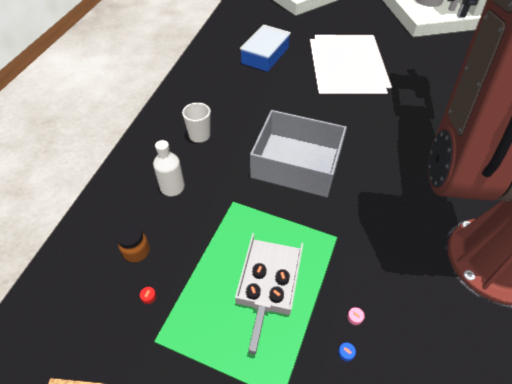

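The four black mounts, each with an orange mark, sit on the tray at top-view pixels of about (166,208), (184,208), (169,227) and (185,227). The red disc (144,130), blue disc (145,288) and pink disc (174,290) on the bench are look-alikes and not meant. The handle points left (+y), and the spout faces the bin at about (324,205). Next I measure, and enlarge a crop to confirm.

```bash
cat > vis.py <<'E'
import numpy as np,cv2
def ray(f,uv,z):
    """world points where pixel rays meet height z"""
    uv=np.atleast_2d(uv).astype(float); C=-f["R"].T@f["t"]
    d=np.c_[uv,np.ones(len(uv))]@np.linalg.inv(f["K"]).T@f["R"]
    return C+d*((z-C[2])/d[:,2])[:,None]
def cloud(f):
    v,u=np.mgrid[:384,:512]; p=np.stack([u,v,np.ones_like(u)],-1)@np.linalg.inv(f["K"]).T*f["z_map"][...,None]
    return (p-f["t"])@f["R"]
def rect(P):
    (c,s,a)=cv2.minAreaRect(P[:,:2].astype(np.float32)); return np.round(c,1),np.round(s,1),round(a,2)
E
python3 - <<'E'
import pickle,numpy as np,cv2
from vis import *
fs=pickle.load(open("f0.pkl","rb"))
for n in fs:
    f=fs[n]; W=cloud(f); X,Y,Z=W[...,0],W[...,1],W[...,2]; ok=f["z_map"]>0
    hsv=cv2.cvtColor(f["image"],cv2.COLOR_RGB2HSV)
    g=cv2.inRange(hsv,(50,120,80),(75,255,255)); c=max(cv2.findContours(g,0,2)[0],key=cv2.contourArea)[:,0]
    print(n,"mat",rect(ray(f,c,3)))
    def pix(m): v,u=np.nonzero(m); return np.c_[u,v]
    b=ok&(Y<-30)&(Y>-280)&(X>280)&(X<540)&(Z>75)&(Z<100)
    print("bin rim",b.sum(),np.median(Z[b]),rect(ray(f,pix(b),85)),rect(W[b]))
    # tray region inside mat
    m=np.zeros(g.shape,np.uint8); cv2.fillConvexPoly(m,cv2.convexHull(c),255); ng=(m>0)&(g==0)
    h=ok&ng&(Y>0)
    zz=Z[h]; print("tray heights",np.percentile(zz,[2,10,25,50,75,90,98]).round(1))
    hi=h&(Z>39)&(Z<58); P=ray(f,pix(hi),46); print("walls+handle",len(P),rect(P))
    hd=h&(Z>40)&(Z<58)&(W[...,1]>W[...,1][hi].max()-70); P=ray(f,pix(hd),48)
    l=cv2.fitLine(P[:,:2].astype(np.float32),cv2.DIST_HUBER,0,.01,.01).ravel(); print("handle",len(P),rect(P),l.round(3),P[:,1].min(),P[:,1].max())
    for nm,(x0,x1,y0,y1,h0,h1) in dict(bottle=(600,800,-50,80,100,170),cup=(600,800,-250,-100,70,100),jar=(600,800,120,280,50,90)).items():
        k=ok&(X>x0)&(X<x1)&(Y>y0)&(Y<y1)&(Z>h0)&(Z<h1); 
        if k.sum()>5: print(nm,rect(W[k]))
f=fs["top"]; cv2.imwrite("pics/crop.png",cv2.resize(f["image"][110:310,90:260,::-1],None,fx=3,fy=3,interpolation=2))
E
```

```text
top mat (array([490.4, 212.6]), array([363.5, 264.7]), 84.21)
bin rim 444 83.21846049270141 (array([ 461. , -148.5]), array([169.6, 159.2]), 88.57) (array([ 461.2, -149. ]), array([171.1, 159.7]), 88.6)
tray heights [-2.2  1.4 17.2 19.4 33.1 43.4 47.7]
walls+handle 468 (array([457.5, 233.6]), array([109.7, 240.6]), 3.97)
handle 165 (array([451.5, 318.2]), array([13.9, 69.5]), 3.79) [ 7.40000e-02 -9.97000e-01  4.51554e+02  3.18296e+02] 283.86634769050244 352.71702794118136
bottle (array([756.5,  19.8]), array([42. , 50.1]), 0.08)
cup (array([ 764.4, -173.2]), array([69.5, 70.9]), 43.55)
jar (array([760.6, 208.9]), array([51.7, 51. ]), 4.11)
side mat (array([493.1, 212.2]), array([362.2, 262.4]), 84.22)
bin rim 589 82.91101007945856 (array([ 463.8, -143.8]), array([180.2, 156.4]), 88.35) (array([ 463.9, -148.9]), array([175.3, 156.5]), 88.29)
tray heights [-0.6 16.9 19.1 21.  36.  45.8 48.6]
walls+handle 793 (array([461.8, 235.4]), array([109.8, 241.8]), 3.95)
handle 310 (array([455.5, 320.1]), array([14.2, 72.4]), 3.9) [ 7.50000e-02 -9.97000e-01  4.55378e+02  3.21245e+02] 284.3702375873233 355.97662995757025
bottle (array([760.2,  24.1]), array([48.9, 39. ]), 44.97)
cup (array([ 766.1, -172.9]), array([73. , 67.1]), 89.58)
jar (array([765.2, 209.4]), array([51.8, 52.8]), 49.44)
```

View pics/crop.png

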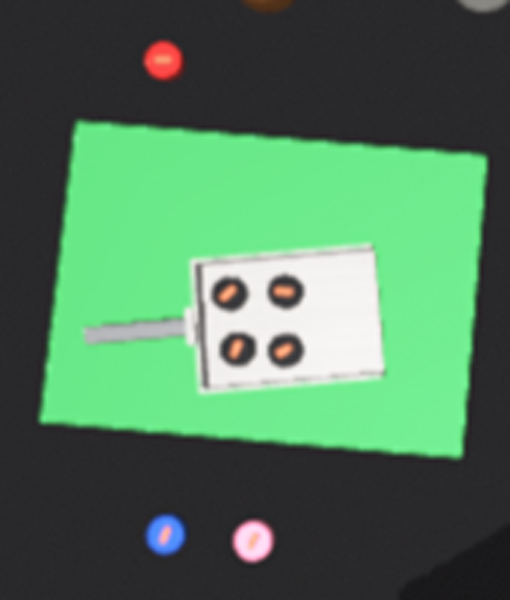

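The crop confirms four black discs in the tray at crop pixels (229,293), (286,291), (238,349) and (286,350). The red, blue and pink discs lie outside the tray. My bin window was clipped at x = 540, so I'm redoing that measurement and checking reach for the whole plan.

```bash
cat > geo.py <<'E'
import numpy as np
from scipy.spatial.transform import Rotation as Ro
G=np.array([-95.,0,35]); NOTCH=np.array([40.,0,14])   # grasp and pivot in tray frame
def trayR(yaw,tip): return Ro.from_euler("ZY",[yaw,tip])   # tip>0: front down
def tool(origin,R,a,s=1,g=G):
    """TCP pose that holds tray (origin, R) with the tool leaning a (rad) behind the tray's normal"""
    z=np.array([np.sin(a),0,-np.cos(a)]); y=np.array([0,s,0.]); T=np.stack([np.cross(y,z),y,z],1)
    return origin+R.apply(g+19*z),(R*Ro.from_matrix(T)).as_euler("xyz")
def from_notch(p,yaw,tip): R=trayR(yaw,tip); return p-R.apply(NOTCH),R
E
python3 - <<'E'
import pickle,numpy as np,cv2
from vis import *
from geo import *
from cell import robot
fs=pickle.load(open("f0.pkl","rb"))
for n in fs:
    f=fs[n]; W=cloud(f); X,Y,Z=np.moveaxis(W,-1,0); 
    b=(f["z_map"]>0)&(Y<-30)&(Y>-280)&(X>320)&(X<620)&(Z>78)&(Z<95); v,u=np.nonzero(b)
    print(n,rect(ray(f,np.c_[u,v],85)),rect(W[b]))
yaw=np.arctan2(-.9974,.0715); o=np.array([462.9,189.1,3]); g=G.copy()
for a in(0,10,20,30):
  for s in(1,-1):
    r=[]; g[0]=-93-a/3*1.
    for oo,R in[(o,trayR(yaw,0)),(o+[0,0,120],trayR(yaw,0))]+[from_notch(np.array([462,-63,86.]),-np.pi/2-.025,np.radians(t)) for t in(0,30,62)]:
        q=robot.inverse_kinematics(*tool(oo,R,np.radians(a),s,g)); r.append(None if q is None else np.round(q,2).tolist())
    print(a,s,r)
E
```

```text
top (array([ 481.1, -149.3]), array([169.9, 199.6]), 88.44) (array([ 481.2, -149.7]), array([171.1, 200.1]), 88.26)
side (array([ 485.6, -145. ]), array([179.1, 200.1]), 88.35) (array([ 485.8, -149.4]), array([175.6, 200.5]), 88.35)
0 1 [[0.42, 0.32, 1.95, -0.0, 0.88, 0.35], [0.42, 0.13, 1.9, -0.0, 1.11, 0.35], [-0.0, 0.07, 2.08, -0.0, 0.99, 0.02], [-0.36, 0.03, 2.06, 0.51, 1.28, -0.55], [-0.67, 0.27, 1.95, 0.79, 1.71, -0.87]]
0 -1 [None, None, None, None, [-0.67, 0.27, 1.95, 0.79, 1.71, 2.27]]
10 1 [[0.51, 0.37, 1.88, -0.19, 0.97, 0.56], [0.51, 0.19, 1.84, -0.17, 1.19, 0.51], [0.11, 0.1, 2.05, -0.2, 1.02, 0.25], [-0.27, -0.02, 2.06, 0.36, 1.21, -0.39], [-0.62, 0.17, 1.97, 0.71, 1.62, -0.8]]
10 -1 [None, None, None, None, [-0.62, 0.17, 1.97, 0.71, 1.62, 2.34]]
20 1 [[0.59, 0.44, 1.81, -0.34, 1.09, 0.71], [0.59, 0.26, 1.78, -0.31, 1.29, 0.64], [0.22, 0.16, 2.02, -0.39, 1.08, 0.44], [-0.16, -0.04, 2.06, 0.19, 1.16, -0.21], [-0.56, 0.08, 1.98, 0.61, 1.52, -0.71]]
20 -1 [[0.59, 0.44, 1.81, -0.34, 1.09, -2.43], [0.59, 0.26, 1.78, -0.31, 1.29, -2.51], None, None, [-0.56, 0.08, 1.98, 0.61, 1.52, 2.43]]
30 1 [[0.66, 0.52, 1.74, -0.46, 1.23, 0.82], [0.66, 0.35, 1.71, -0.44, 1.41, 0.73], [0.31, 0.23, 1.98, -0.54, 1.17, 0.61], [-0.04, -0.04, 2.04, -0.0, 1.14, -0.02], [-0.49, -0.0, 1.99, 0.5, 1.44, -0.61]]
30 -1 [[0.66, 0.52, 1.74, -0.46, 1.23, -2.32], [0.66, 0.35, 1.71, -0.44, 1.41, -2.41], [0.31, 0.23, 1.98, -0.54, 1.17, -2.53], None, [-0.49, -0.0, 1.99, 0.5, 1.44, 2.54]]
```

Reach is fine with the tool square to the tray (a = 0). Bin centre is about (483, -149), with its +y wall face at y ≈ -64. The mat centre is (492, 212). I'll now grasp the handle close to the tray and lift.

```bash
sed -i 's/G=np.array(\[-95/G=np.array([-98/' geo.py; cat >> geo.py <<'E'
YAW0=np.arctan2(-.9974,.0715); O0=np.array([462.9,189.1,3.])      # tray at the start
BY=np.array([np.cos(np.radians(88.4)),np.sin(np.radians(88.4)),0]); FACE=np.array([483.3,-149.4,85])+85*BY  # middle of +y wall's outer face, rim height
YAWB=np.arctan2(-BY[1],-BY[0])
E
python3 - <<'E'
from geo import *
from cell import robot
import cv2
p,r=tool(O0,trayR(YAW0,0),0)
robot.move_ptp(p+[0,0,130],r); robot.move_l(p,feed=120)
s=robot.get_state(); print(p,s["ee_pos"],s["ee_rot"],r,s["clock"],s["wrist_force"])
w=robot.grab_frame("wrist"); cv2.imwrite("pics/w1.png",w["image"][:,:,::-1])
robot.grip(0.0)
s=robot.get_state(); print(s["finger_gap"],s["grip_force"],s["wrist_force"],s["torque"],s["clock"])
for dz in (4,12,30):
    robot.move_l(p+[0,0,dz],feed=40); robot.wait(.2); s=robot.get_state(); print(dz,s["ee_pos"],s["wrist_force"].round(2),s["torque"].round(2),s["clock"])
f=robot.grab_frame("side"); cv2.imwrite("pics/s1.png",cv2.resize(f["image"][150:384,150:400,::-1],None,fx=2.4,fy=2.4))
E
```

```text
[455.89271623 286.84915843  19.        ] [456.73773125 287.26068898  19.86049017] [ 3.13986034e+00 -6.56930713e-04  1.64239017e+00] [3.14159265 0.         1.64236029] 4.6 [ 0.33526017 -0.21745616  0.27452038]
0.15296836585909673 59.35704231262207 [ 0.86516873  0.29325233 -0.00554547] [ 0.00393576 -0.0973586  -0.00770622] 5.3
4 [455.14955515 286.56501631  22.36041593] [ 0.21  1.08 -4.71] [ 0.31  0.06 -0.03] 5.75
12 [455.80173126 286.80286652  30.95284573] [-0.4  -1.06 -3.99] [ 0.37  0.05 -0.01] 6.3
30 [455.58465833 286.7038208   48.66714458] [ 0.51 -0.01 -4.7 ] [ 0.29  0.07 -0.  ] 7.1
```

View pics/s1.png

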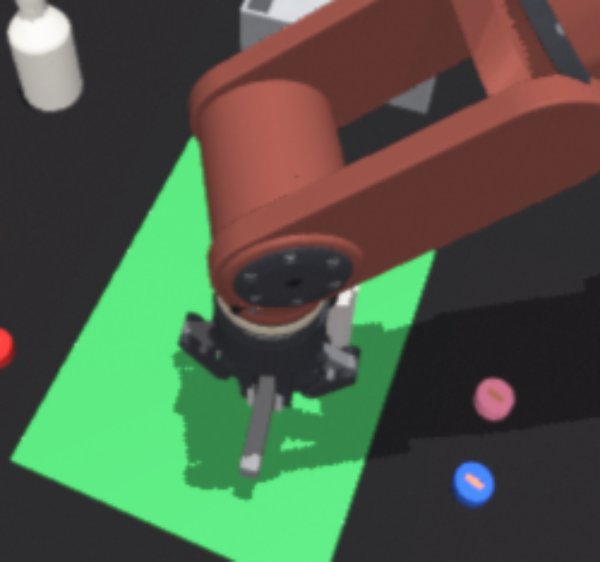

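The side view shows the gripper on the handle and the handle clear of the mat. The wrist carries about 4.7 N, so the tray is held. Next I carry it level to above the rim and check its tilt from the depth map.

```bash
python3 - <<'E'
from geo import *
from vis import *
from cell import robot
import cv2,pickle
p,r=tool(O0+[0,0,110],trayR(YAW0,0),0); robot.move_l(p,feed=120)
o,R=from_notch(FACE+BY*4+[0,0,32],YAWB,0)
print(o)
p,r=tool(o+BY*60,R,0); robot.move_l(p,r,feed=140)
p,r=tool(o,R,0); robot.move_l(p,r,feed=80); robot.wait(.3)
s=robot.get_state(); print(p,s["ee_pos"],s["wrist_force"].round(2),s["torque"].round(2),s["clock"])
fs={}
for n in("top","side"):
    f=fs[n]=robot.grab_frame(n); W=cloud(f); L=R.inv().apply((W-o).reshape(-1,3))
    img=f["image"].reshape(-1,3)
    k=(f["z_map"].ravel()>0)&(abs(L[:,1])<48)&(L[:,0]>-70)&(L[:,0]<73)&(L[:,2]>5)&(L[:,2]<30)&(img.min(1)>120)
    A=np.c_[L[k,:2],np.ones(k.sum())]; c=np.linalg.lstsq(A,L[k,2],rcond=None)[0]
    print(n,k.sum(),"floor slope deg",np.degrees(c[:2]).round(2),"z0 (17 expected)",c[2].round(1),"x max",np.percentile(L[k,0],99))
    cv2.imwrite(f"pics/{n}2.png",f["image"][:,:,::-1])
pickle.dump(fs,open("f2.pkl","wb"))
E
```

```text
[486.9018914  -20.45029516 103.        ]
[489.63821199  77.51149611 119.        ] [489.62318149  77.86915622 118.98530491] [-1.02  0.97 -4.34] [ 0.28 -0.02  0.  ] 10.4167
top 1688 floor slope deg [-0.5  -0.26] z0 (17 expected) 15.1 x max 72.45539455414887
side 283 floor slope deg [-0.64  0.38] z0 (17 expected) 16.3 x max 72.38835154022345
```

View pics/side2.png

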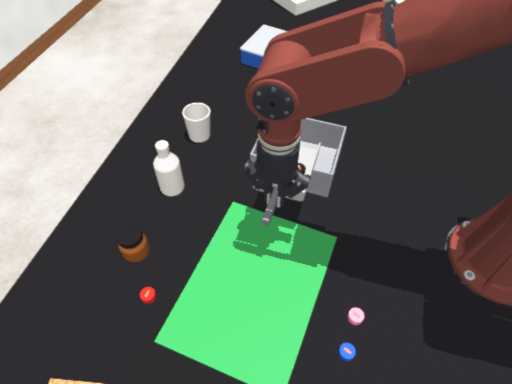

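View pics/top2.png

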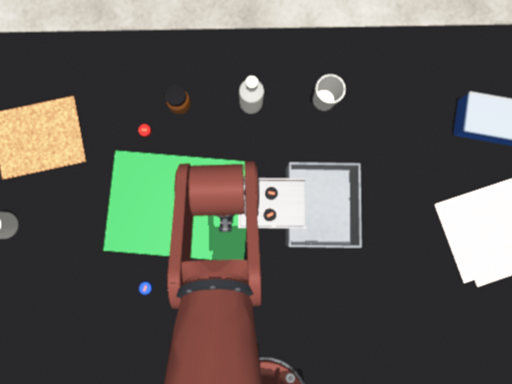

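The views show the tray level (about 0.5°) with its spout over the bin's left wall. All four mounts should still be aboard: two are visible at (271,193) and (269,214), and the arm hides the others. Next I check the spout edge, then lower with force feedback.

```bash
cat >> geo.py <<'E'
def force(robot,n=6,dt=.03):
    F=[]
    for _ in range(n): robot.wait(dt); F.append(robot.get_state()["wrist_force"])
    return np.mean(F,0)
E
python3 - <<'E'
from geo import *
from vis import *
from cell import robot
import pickle
fs=pickle.load(open("f2.pkl","rb")); o,R=from_notch(FACE+BY*4+[0,0,32],YAWB,0)
f=fs["top"]; W=cloud(f); L=R.inv().apply((W-o).reshape(-1,3)).reshape(W.shape)
m=(f["z_map"]>0)&(L[...,2]>3)&(abs(L[...,1])<45)&(L[...,0]>20)&(L[...,0]<100); v,u=np.nonzero(m)
P=R.inv().apply(ray(f,np.c_[u,v],120)-o); rows=[P[v==k,0].max() for k in np.unique(v)]; print("front edge x (75 expected)",np.median(rows),"y",P[:,1].min(),P[:,1].max())
F0=force(robot,10); print("free",F0.round(2))
gap=3.
for z in [8,6,4,3,2,1,0,-1,-2,-3,-4,-5,-6]:
    o,R=from_notch(FACE+BY*gap+[0,0,z],YAWB,0); p,r=tool(o,R,0)
    robot.move_l(p,r,feed=60 if z==8 else 15); F=force(robot)-F0
    print(z,F.round(2),robot.get_state()["ee_pos"].round(1))
    if F[2]>2 : break
print(robot.get_state()["clock"])
E
```

```text
front edge x (75 expected) 74.32600492533845 y -44.98393187076729 44.581734403882784
free [ 0.1  -0.23 -4.58]
8 [-0.18  0.12 -0.06] [490.1  76.5  95.5]
6 [-0.08  0.26 -0.18] [489.6  76.5  93. ]
4 [-0.    0.44  0.08] [489.7  76.5  91. ]
3 [-0.16  0.69 -0.14] [489.6  76.5  90. ]
2 [-0.36 -0.12 -0.15] [489.6  76.5  89. ]
1 [ 0.16 -0.07  0.03] [489.7  76.5  88.1]
0 [-0.18  1.03  2.32] [489.8  76.6  87.2]
14.3667
```

Contact came exactly at the expected rim height, with 2.3 N bearing. Now I tip in small steps, trimming height and reach from the wrist force.

```bash
cat > tip.py <<'E'
from geo import *
def pose(deg,dz,dy,g):
    t=np.radians(deg); b=4*np.cos(t)**2+g      # notch this far outside the wall's inner edge
    return tool(*from_notch(FACE+BY*(b-4+dy)+[0,0,b*np.tan(t)+dz],YAWB,t),0)
def tip(robot,degs,dz,dy,gs,lo=-2.4,hi=-.4):
    for d,g in zip(degs,gs):
        p,r=pose(d,dz,dy,g); robot.move_l(p,r,feed=60)
        for _ in range(5):
            F=force(robot,5); 
            if F[2]>8 or lo<=F[2]<=hi: break
            dz-=np.clip((( lo+hi)/2-F[2])*.4,-1.2,1.2); p,r=pose(d,dz,dy,g); robot.move_l(p,r,feed=30)
        s=robot.get_state(); print(d,g,"dz %.1f dy %.1f"%(dz,dy),F.round(2),s["torque"].round(2),s["ee_pos"].round(1),s["clock"])
        if np.linalg.norm(F-[0,0,-3.5])>12: print("STOP"); break
    return dz
E
python3 - <<'E'
from tip import *
from cell import robot
tip(robot,[4,8,12,16,20,25,30],0,0,[3,2.8,2.6,2.4,2.2,2,2])
E
```

```text
4 3 dz 0.0 dy 0.0 [ 0.55 -1.29 -2.38] [-0.41 -0.14  0.11] [489.7  75.7  96.9] 14.85
8 2.8 dz 0.0 dy 0.0 [ 1.39 -1.2  -1.95] [-0.48 -0.17  0.06] [489.5  74.6 106.8] 15.3333
12 2.6 dz 0.0 dy 0.0 [ 1.12 -1.07 -1.51] [-0.61 -0.19  0.05] [489.4  72.5 116.7] 15.8167
16 2.4 dz 0.0 dy 0.0 [ 0.76 -0.91 -1.83] [-0.61 -0.18  0.02] [489.3  69.7 126.3] 16.3
20 2.2 dz 0.0 dy 0.0 [ 0.91 -1.64 -1.19] [-0.73 -0.13 -0.01] [489.2  66.2 135.8] 16.7833
25 2 dz 0.0 dy 0.0 [ 0.8  -1.68 -1.52] [-0.93 -0.11 -0.05] [489.1  61.  147.2] 17.3083
30 2 dz 0.0 dy 0.0 [ 0.64 -2.13 -1.72] [-0.99 -0.1  -0.03] [488.9  55.1 158.3] 17.8333
```

```bash
python3 - <<'E'
from tip import *
from cell import robot
import cv2
tip(robot,[34,38,42,46,50,54,58,62],0,0,[2,2,1.8,1.6,1.5,1.5,1.5,1.5])
robot.wait(.5); print(force(robot).round(2))
f=robot.grab_frame("side");g=robot.grab_frame("top")
cv2.imwrite("pics/tip.png",np.hstack([cv2.resize(f["image"][60:260,190:390],(400,400)),cv2.resize(g["image"][110:310,190:390],(400,400))])[:,:,::-1])
print(robot.get_state()["clock"])
E
```

```text
34 2 dz 0.0 dy 0.0 [ 0.48 -1.74 -1.4 ] [-0.93 -0.04 -0.08] [488.8  49.7 166.8] 18.3167
38 2 dz 0.0 dy 0.0 [ 0.38 -2.34 -0.96] [-1.03 -0.07 -0.04] [488.7  43.6 174.8] 18.8
42 1.8 dz 0.0 dy 0.0 [ 0.89 -2.56 -1.06] [-1.05 -0.1  -0.08] [488.5  36.8 182.2] 19.2833
46 1.6 dz 0.0 dy 0.0 [ 0.37 -2.33 -1.74] [-1.21 -0.11 -0.11] [488.3  29.6 189. ] 19.7667
50 1.5 dz 0.0 dy 0.0 [ 0.32 -3.06 -1.83] [-1.22 -0.11 -0.09] [488.1  22.  195.5] 20.25
54 1.5 dz 0.0 dy 0.0 [-0.04 -2.82 -1.88] [-1.31 -0.06 -0.06] [487.8  14.  201.6] 20.7333
58 1.5 dz 0.0 dy 0.0 [ 0.31 -2.98 -1.97] [-1.41 -0.01 -0.05] [487.6   5.7 207.1] 21.2167
62 1.5 dz 0.0 dy 0.0 [-0.28 -3.47 -1.97] [-1.38  0.01 -0.05] [487.4  -2.9 212.1] 21.7
[-0.08 -3.29 -3.25]
22.5
```

View pics/tip.png

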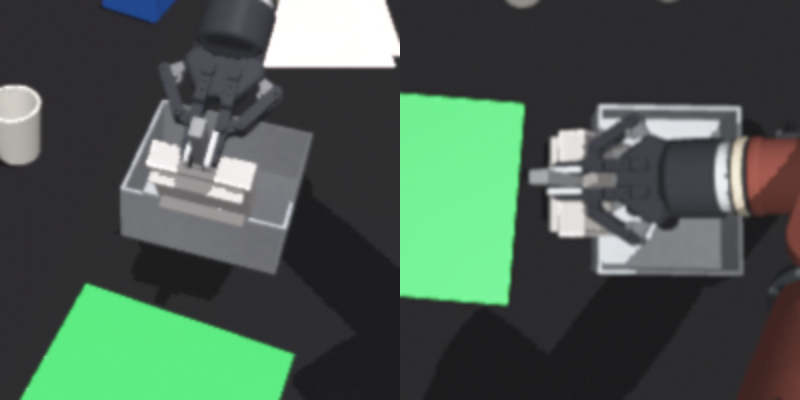

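At 62° the tray's underside faces the camera and its strips sit outside the rim, with the bin apparently in place. The hand hides the mounts. I'll press slightly, measure the bin, and look with the wrist camera.

```bash
python3 - <<'E'
from tip import *
from vis import *
from cell import robot
import cv2
p,r=pose(65,-1.,0,1.5); robot.move_l(p,r,feed=30); robot.wait(.5); print(force(robot,10).round(2),robot.get_state()["ee_pos"],p)
f=robot.grab_frame("top"); W=cloud(f); X,Y,Z=np.moveaxis(W,-1,0)
b=(f["z_map"]>0)&(Y<-210)&(Y>-280)&(X>340)&(X<620)&(Z>78)&(Z<95); print("far wall y",np.percentile(Y[b],[5,50]),X[b].min(),X[b].max())
w=robot.grab_frame("wrist"); h=robot.grab_frame("side")
cv2.imwrite("pics/w3.png",np.hstack([cv2.resize(w["image"],(400,300)),cv2.resize(h["image"][60:210,190:390],(400,300))])[:,:,::-1])
print(robot.get_state()["clock"])
E
```

```text
[-0.37 -2.84  1.59] [487.2976466   -9.74827515 214.72841994] [487.20129874  -9.73134662 214.6645604 ]
far wall y [-236.2661611  -230.63141422] 380.10346343575463 577.801074076482
23.8667
```

View pics/w3.png

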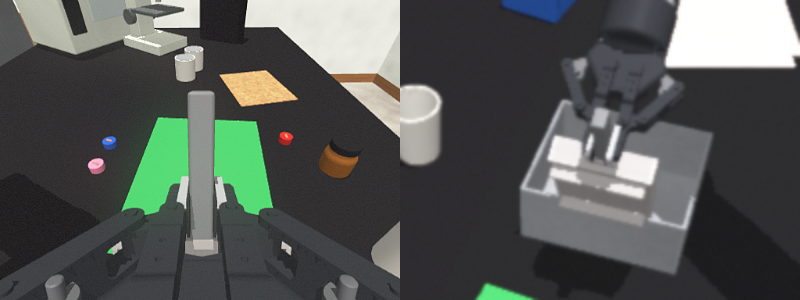

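The wrist view shows the handle held straight, and the bin has not moved. The tray has borne on the rim at 65° for over 0.5 s. Now I lift off, level it, and look at the tray and the bin.

```bash
python3 - <<'E'
from tip import *
from cell import robot
import cv2
p,r=pose(65,40,4,1.5); robot.move_l(p,r,feed=80)
for d in(33,0):
    o,R=from_notch(FACE+BY*20+[0,0,55],YAWB,np.radians(d)); robot.move_l(*tool(o,R,0),feed=90)
o,R=from_notch(FACE+BY*120+[0,0,55],YAWB,0); robot.move_l(*tool(o,R,0),feed=150)
print(force(robot,8).round(2),robot.get_state()["clock"])
g=robot.grab_frame("top"); h=robot.grab_frame("side")
cv2.imwrite("pics/after.png",np.hstack([cv2.resize(g["image"][110:310,170:370],(400,400)),cv2.resize(h["image"][60:260,190:390],(400,400))])[:,:,::-1])
E
```

```text
[ 0.1  -0.01 -3.47] 27.7417
```

View pics/after.png

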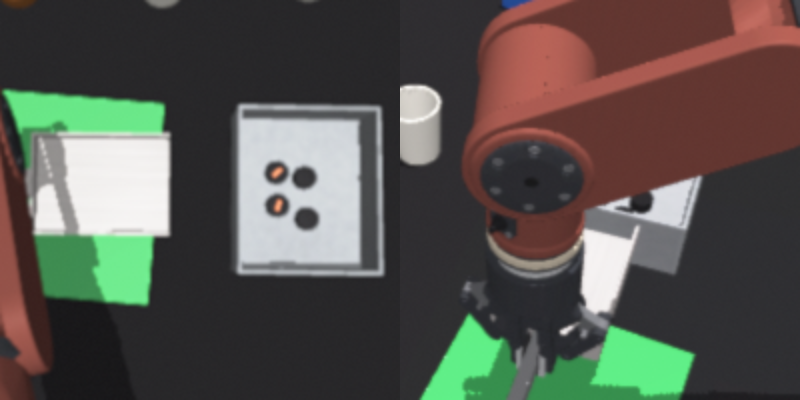

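All four mounts lie in the bin at crop pixels (276,172), (304,177), (277,205) and (306,219). The tray is empty, and the wrist load fell by 1.1 N. Now I set it down on the mat.

```bash
python3 - <<'E'
from tip import *
from vis import *
from cell import robot
import cv2
O=np.array([485.,205,3]); R=trayR(YAW0,0)
robot.move_l(*tool(O+[0,0,90],R,0),feed=140); robot.move_l(*tool(O+[0,0,8],R,0),feed=90)
F0=force(robot,8)
for z in(5,3,2,1,0,-1,-2,-3,-4):
    robot.move_l(*tool(O+[0,0,z],R,0),feed=15); F=force(robot,4)-F0; print(z,F.round(2))
    if F[2]>2.2: break
robot.grip(1.0); p,r=tool(O+[0,0,z],R,0)
robot.move_l(p+[0,0,120],feed=90); robot.move_l(p+[-60,120,160],feed=200); robot.wait(.3)
s=robot.get_state(); print(s["finger_gap"],s["wrist_force"].round(2),s["clock"])
for n in("top","side"):
    f=robot.grab_frame(n); W=cloud(f); L=R.inv().apply((W-O).reshape(-1,3)); img=f["image"].reshape(-1,3)
    k=(f["z_map"].ravel()>0)&(abs(L[:,1])<48)&(L[:,0]>-68)&(L[:,0]<70)&(L[:,2]>5)&(L[:,2]<30)&(img.min(1)>100)
    c=np.linalg.lstsq(np.c_[L[k,:2],np.ones(k.sum())],L[k,2],rcond=None)[0]; print(n,k.sum(),np.degrees(c[:2]).round(2),c[2].round(1))
    cv2.imwrite(f"pics/{n}9.png",f["image"][:,:,::-1])
E
```

```text
5 [ 0.08 -0.61 -0.04]
3 [ 0.03 -0.18 -0.13]
2 [ 0.27 -0.23 -0.29]
1 [-0.23 -0.11 -0.01]
0 [-1.06 -0.29  2.73]
1.0001251311584143 [ 0.65  0.47 -0.61] 35.5167
top 2041 [-0.08 -0.04] 15.8
side 0 [0. 0.] 0.0
```

View pics/side9.png

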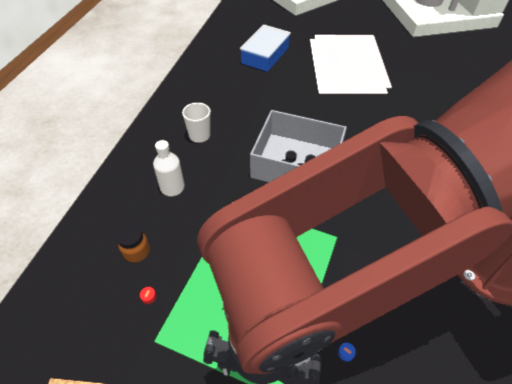

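The top-view depth fit shows the tray floor level to 0.1° at standing height. The side picture shows the hand clear and the bin, bottle, cup and jar in place.

```bash
python3 -c "
from cell import robot
print(robot.job_done())"
```

```text
the job is handed in; nothing more can be done
None
```

The job is handed in at about 36 s: all four mounts are in the bin, the bin and bystanders look undisturbed in the camera views, and the empty tray stands level on the mat, released; the judge's verdict was not shown.

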